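Prop the stationery box open on its stay

ROBOT

A 7-joint arm with a two-finger parallel gripper is mounted at the origin on a cart in front of the work surface, level with it; the furniture and walls round the work are solid. World frame = base frame: x ahead of the robot, y to its left, z up, the work surface at z = 0. Lengths are in m, angles in degrees, forces in N, time in s.
With the tool pointing down it reaches from about 0.425 to 0.975 m from the base axis. Payload 16.7 kg.
Tool frame: the origin (TCP) lies midway between the tips of the shut fingers; the grasp point (between the pads) lies 19 mm behind it (arm.tcp_to_grasp is the distance from the TCP to the grasp point, in m); z points along the fingers, y is the line along which they close (so a half turn about z gives the same grasp; the last joint's range is limited). The gripper opens to 85 mm and grips with 20 to 120 N. Pads are 22 mm wide; open, the fingers measure 114 mm over their backs; the gripper's body (76 mm by 85 mm) begins 54 mm behind the grasp point. The pads swing forward as they close: fully open they stand 13 mm farther back than shut.
Start: joints at [-79.899, 24.414, 4.234, 92.017, -1.954, 63.644, -3.845], TCP at [0.216, 0.639, 0.195] pointing down, gripper open.
Joint ranges: [-163.25, 163.25], [-28.42, 122.38], [-70.27, 78.77], [12.13, 141.07], [-58.53, 238.53], [9.26, 117.41], [-156.51, 156.51]. Speed limits (degrees/s): [108.29, 108.29, 136.94, 136.94, 172.46, 172.46, 172.46].

INTERFACE

Orientations are given as a 3x3 rotation matrix whose columns are the frame's x, y, z axes.
In Python, from cell import arm gives the robot as it stands. Calls block until the motion is done:
- arm.move_pose(position, orientation): joint-space move of the TCP to a pose.
- arm.movel(position, rotation=None, rate=0.15): straight line of the TCP; rotation=None keeps the orientation; rate is the mean speed in m/s.
- arm.move_joints(angles): joint-space move.
- arm.grip(opening, grip_force=None): opening from 0.0 (shut) to 1.0 (fully open); grip_force is the grip in N (None keeps the last); returns when the fingers have stopped.
- arm.hold(seconds).
- arm.inverse_kinematics(position, orientation): joint angles nearest the present ones, or None.
- arm.camera(name): name is "side" or "top" or "wrist"; returns (picture, depth): 420x560x3 uint8, red, green, blue; 420x560 float32, m along the optical axis (not along the pixel's ray), 0 where there is no reading.
- arm.calibration(name): a dict with "fx", "fy", "cx", "cy" (pixels), "origin" and "orientation" of the camera in the world. Camera axes: x right, y down, z forward; pixel columns grow to the right and rows downward; lengths in m; the calibration is good to about 2 mm. A picture is of the moment at which its call begins: read the wrist's pose just before it. calibration takes no time and is no camera call; for the wrist camera it gives the pose at the moment of the call.
A pose or a line that the arm cannot do raises arm.IKError and nothing moves.
- arm.sign_off(): hands the job in; it is judged then, once.
Readings, each from a call of its own:
- arm.get_clock(): time.
- arm.get_joint_pos(): joint angles.
- arm.get_qd(): joint speeds.
- arm.get_joint_torque(): joint torques, N m.
- arm.get_tcp_pos(): TCP position.
- arm.get_eef_rot(): TCP orientation.
- arm.get_contact_force(): force on the tool from outside, world axes, zero at the start.
- arm.get_moment(): the same for the moment, N m.
- arm.get_width(): opening from 0.0 (shut) to 1.0 (fully open).
- arm.get_finger_force(): force on a finger pad.
Only numpy, scipy, OpenCV 4.12 (cv2) and the standard library are available. Lean on these libraries where they do the work, as an engineer would, in place of code of your own. Each camera call takes 0.05 s, during which the arm holds its last target. There are 200 camera calls.

TASK

Prop the blue lid of the stationery box open: lift it by its front lip to about 40 degrees, well clear of the stay's swing, then flip the steel stay at the box's side nearest the robot up to its stop by its red peg before the lid sinks back, and let the lid sink until it rests on the stay's tip. Leave the mug, the ink bottle beside it and the thread spool where they are.

Things in the scene. Friction and masses are not known exactly. Their poses are not given: they have to be found in the camera images.
- stationery_box: Fixed open plywood box, 240 (x) x 200 (y) x 80 (z) mm; origin at the centre of its underside, on the worktop; x from its front (lip side, facing the robot's left) to the hinge side, y away from the robot, z up. Lid hinge line: along y at x +120, z 80.5 mm. Stay pivot line: along y at x -60, z 50 mm, outside the near wall (wall face y -100 mm).
- lid (a joint): Lid angle, rad: 0 shut, 1.2 at most; starts 0 to 0.06. Damped hinge (10 N m s/rad): lifting at 0.2 rad/s takes 10 N at the lip; released, the 0.3 kg lid sinks by itself at 0.02 to 0.03 rad/s (10 s or more from 0.75 to 0.5). Above 0.50 the stay swings freely under it; resting on the raised stay it reads about 0.41.
- lid_lip (a point): Middle of the lip's front edge, at its underside; moves with the lid, 265 mm from the hinge line (axes as the box's when shut). The blue lid is 9 mm thick; its lip, 90 mm wide, sticks out 25 mm in front of the box. Shut, its underside is 80.5 mm above the worktop, with free space beneath.
- stay (a joint): Stay angle, rad: 0 lying back along the box's near side towards the hinge, 1.658 at its stop just past upright; starts 0 to 0.12. Light friction (0.05 N m) keeps it where it is left. Past about 1.2 the lid's weight presses it on to the stop; short of that the lid folds it down again.
- stay_peg (a point): Point on the red finger peg, 76 mm out (-y) from the near wall. Peg: 11 mm thick, along box y, 46 to 100 mm out; at stay angle q it lies 50 mm * (cos(q+0.785), sin(q+0.785)) from the pivot in box x, z. Pushing it along this arc towards the box's front (-x) raises the stay (2 N; a straight drag may jam by friction). It stands free; the lid's rail ends 12 mm out from the wall.
- stay_tip: Black rubber roller, 14 mm in diameter, 10 mm long, at the stay's end 105 mm from its pivot; origin at its centre.
- lid_rail: Aluminium strip 200 x 12 x 4 mm on the lid's near edge, level with its underside; the stay's tip bears on its underside. Origin at the middle of its underside.
- mug: White stoneware mug with a handle, 91 x 130 x 101 mm, bystander; origin at the centre of its underside.
- ink_bottle: Dark blue ink bottle with a black cap, 42 x 42 x 55 mm, at the hinge side near the mug (not the one at the far end of the desk), bystander; origin at the centre of its underside.
- thread_spool: Wooden spool of red thread, 28 mm in diameter, 36 mm high, standing, bystander; origin at the centre of its underside.

How it is judged (in metres and radians):
On the way, in this order (a step that is already met when the one before it is completed fails the run):
1. the lid is lifted beyond 0.55 rad while the stay is still down (under 0.6 rad) (value of joint lid above 0.55 rad and value of joint stay below 0.6 rad), for 0.2 s.
2. the stay is flipped up beyond 1.5 rad under the open lid (over 0.35 rad) (value of joint stay above 1.5 rad and value of joint lid above 0.35 rad), for 0.2 s.
At the end, for the whole second after the job is handed in: The stay is up (over 1.5 rad), the lid is at rest (under 0.02 rad/s) at 0.36 to 0.46 rad with its rail bearing on the stay's tip with over 0.3 N, and the mug, ink bottle and thread spool are within 30 mm of where they started (value of joint stay above 1.5 rad and value of joint lid between 0.36 and 0.46 rad and contact force between lid_rail and stay_tip above 0.3 N and velocity of joint lid between -0.02 and 0.02 rad/s and distance of each of mug, ink_bottle, thread_spool from where it was at the start of the episode below 0.03 m); the robot touches nothing.
It fails at once if the mug, ink bottle or thread spool is pushed more than 50 mm (distance of any of mug, ink_bottle, thread_spool from where it was at the start of the episode above 0.05 m).
It also fails if it takes over 72 s, if anything falls off the work surface, if the arm or the gripper's body presses on something with over 40 N, if the wrist force passes 120 N, or if a joint passes its speed limit or range.

## Working session

There is one attempt and no reset: what is moved stays moved. The work goes in short steps, each a Python script; the robot and the scene stay as the last script left them, time stands still between calls to the robot, and variables do not carry over. Pictures are saved under pics/ and viewed, at most 13 in all, crops included, and the job is handed in when it is done.

```bash
mkdir -p pics
cat > h.py <<'E'
import numpy as np, cv2
from cell import arm
def snap(n,f):
    c=arm.calibration(n); p,d=arm.camera(n)
    cv2.imwrite(f'pics/{f}.png',p[:,:,::-1]); np.savez(f'{f}.npz',p=p,d=d,**{k:np.array(c[k]) for k in c})
def world(f,u,v,z=None):
    s=np.load(f+'.npz'); z=s['d'][v,u] if z is None else z
    return s['origin']+s['orientation']@(np.array([(u-s['cx'])/s['fx'],(v-s['cy'])/s['fy'],1])*z)
E
python3 - <<'E'
from h import *
snap('side','side0');snap('top','top0')
for n in('side','top'):
  c=arm.calibration(n);print(c)
print(arm.get_clock())
E
```

```text
{'fx': 427.5666861875707, 'fy': 427.5666861875707, 'cx': 277.276537334787, 'cy': 203.48214489785957, 'origin': array([0.52693173, 0.86505934, 0.65674702]), 'orientation': array([[-0.99773328, -0.020217  ,  0.06418399],
       [-0.064724  ,  0.54932466, -0.83309857],
       [-0.01841509, -0.83536441, -0.54938801]])}
{'fx': 425.27152546570363, 'fy': 425.27152546570363, 'cx': 279.7407792395706, 'cy': 204.91392330711454, 'origin': array([-0.03350193,  0.01791075,  1.18880857]), 'orientation': array([[-5.00339483e-02, -8.69612832e-01,  4.91192556e-01],
       [-9.98747319e-01,  4.38748675e-02, -2.40580273e-02],
       [-6.29839099e-04, -4.91780967e-01, -8.70718717e-01]])}
0.1
```

View pics/side0.png

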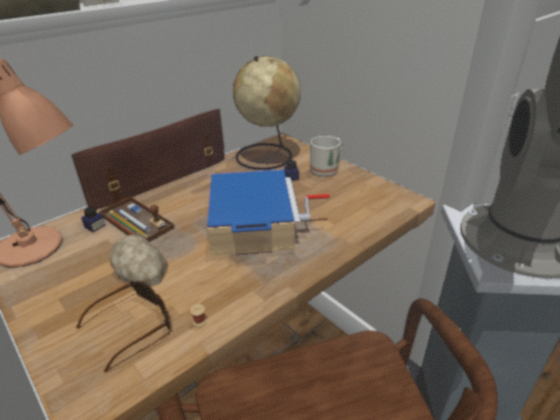

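View pics/top0.png

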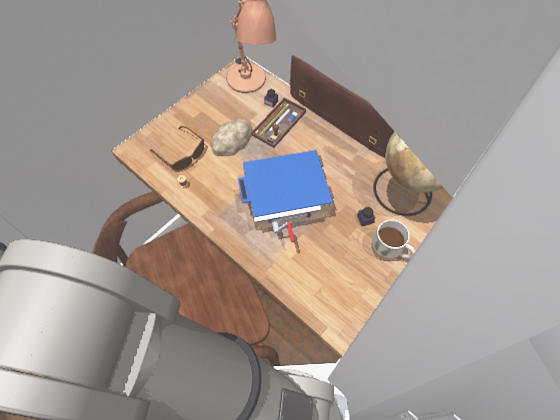

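The side view shows the blue lid at about (210–295, 172–228), the red peg at (317,197), the mug at (325,155) and the spool at (198,315). In the top view the lid is at (243–330, 152–218) with its lip at (243,190), the peg at (291,230), and the ink bottle at (367,216).

```bash
cat > a.py <<'E'
from h import *
def cloud(f,mask):
    v,u=np.nonzero(mask); return np.array([world(f,a,b) for a,b in zip(u,v)])
for f in('side0','top0'):
    s=np.load(f+'.npz');p=s['p'].astype(int);h=cv2.cvtColor(s['p'],cv2.COLOR_RGB2HSV)
    m=((h[...,0]>100)&(h[...,0]<120)&(h[...,1]>150)&(h[...,2]>90)&(s['d']>0)).astype(np.uint8)
    n,l,st,_=cv2.connectedComponentsWithStats(m);k=1+st[1:,4].argmax()
    P=cloud(f,l==k);P=P[P[:,2]>.06]
    c=P.mean(0);nrm=np.linalg.svd(P-c,full_matrices=False)[2][2]
    print(f,len(P),'mean',c,'normal',nrm*np.sign(nrm[2]),'z',np.percentile(P[:,2],[2,50,98]))
    r=cv2.minAreaRect(P[:,:2].astype(np.float32)*1000);print(r,cv2.boxPoints(r).tolist())
    m=((h[...,0]<6)|(h[...,0]>175))&(h[...,1]>190)&(h[...,2]>120)&(s['d']>0)
    n,l,st,_=cv2.connectedComponentsWithStats(m.astype(np.uint8))
    for k in range(1,n):
        if st[k,4]>12:
            P=cloud(f,l==k);print('red',st[k],P.mean(0),P.min(0),P.max(0))
i=cv2.imread('pics/side0.png')[150:260,190:340];cv2.imwrite('pics/c1.png',cv2.resize(i,None,fx=5,fy=5,interpolation=2))
i=cv2.imread('pics/top0.png')[140:260,225:385];cv2.imwrite('pics/c2.png',cv2.resize(i,None,fx=5,fy=5,interpolation=2))
E
python3 a.py
```

```text
side0 3872 mean [ 0.66547679 -0.01994788  0.08802426] normal [1.09040142e-04 9.08307058e-04 9.99999582e-01] z [0.08595705 0.0880002  0.09018968]
((665.349365234375, -21.153976440429688), (192.4738006591797, 257.9267272949219), 7.45273494720459) [[553.1978759765625, 94.2372055053711], [586.653076171875, -161.51060485839844], [777.5008544921875, -136.545166015625], [744.045654296875, 119.20265197753906]]
top0 66 mean [ 0.76752092 -0.07611485  0.08978092] normal [ 2.26016185e-02 -1.38091684e-06  9.99744551e-01] z [0.08568312 0.08968472 0.09349892]
((767.9989624023438, -66.67916107177734), (24.86026382446289, 146.79295349121094), 0.43479081988334656) [[755.0122680664062, 6.620876789093018], [756.1261596679688, -140.1678466796875], [780.9856567382812, -139.9792022705078], [779.8717651367188, 6.8095245361328125]]
```

View pics/c1.png

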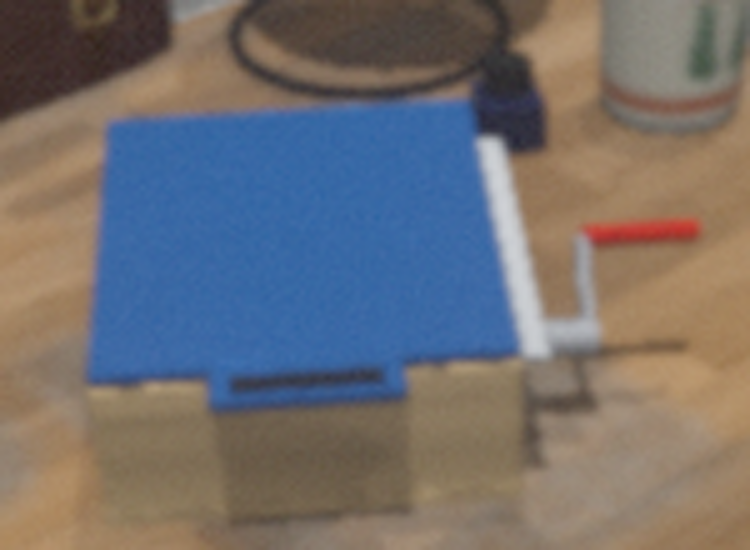

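View pics/c2.png

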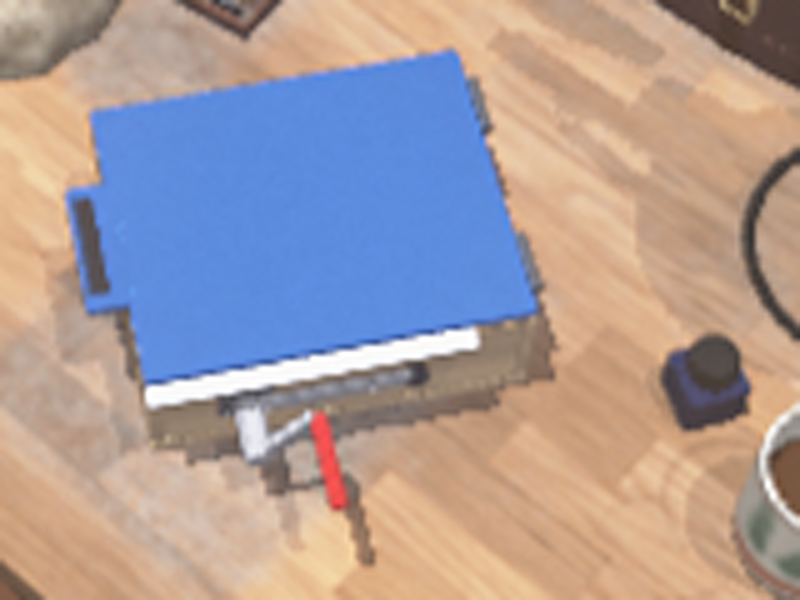

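```bash
cat > fit.py <<'E'
from h import *
from scipy.optimize import least_squares
obs={'side0':[(x/5+190-.4,y/5+150-.4) for x,y in[(90,381),(520,357),(212,408),(408,396),(108,122),(473,101)]],
 'top0':[(x/5+225-.4,y/5+140-.4) for x,y in[(93,112),(148,384),(68,192),(92,312),(457,50),(540,313)]]}
peg={'side0':[(587,235),(697,230)],'top0':[(317,415),(341,507)]}
off={'side0':(190,150),'top0':(225,140)}
def proj(f,X):
    s=np.load(f+'.npz');c=(X-s['origin'])@s['orientation'];return np.c_[c[:,0]/c[:,2]*s['fx']+s['cx'],c[:,1]/c[:,2]*s['fy']+s['cy']]
def box(p,L):
    c,s=np.cos(p[2]),np.sin(p[2]);ex=np.array([s,-c,0]);ey=np.array([c,s,0])
    return np.array([p[0],p[1],0])+np.outer(L[:,0],ex)+np.outer(L[:,1],ey)+np.outer(L[:,2],[0,0,1])
def pts(p):
    a=p[3];h=p[4]
    l=[(240,100),(240,-100),(265,45),(265,-45),(h,100),(h,-100)]
    l=np.array([(.12-d/1e3*np.cos(a)-.009*np.sin(-a)*-1,y/1e3,.0805+d/1e3*np.sin(a)+.009*np.cos(a)) for d,y in l]);return l
def peglocal(q):
    c=np.array([-.06+.05*np.cos(q+.785),0,.05+.05*np.sin(q+.785)]);return np.array([c+[0,-.146,0],c+[0,-.2,0]])
def res(p):
    r=[]
    for f in obs:
        r.append(proj(f,box(p,pts(p)))-obs[f])
        r.append(proj(f,box(p,peglocal(p[5])))-(np.array(peg[f])/5+off[f]-.4))
    return np.concatenate(r).ravel()
if __name__=='__main__':
    r=least_squares(res,[.665,-.02,.13,0.02,0,.05],loss='soft_l1',x_scale=[.01,.01,.01,.01,1,.05])
    np.save('fit.npy',r.x);print(r.x,np.degrees(r.x[2]));print(np.round(res(r.x).reshape(-1,2),1).tolist())
    print('lip',box(r.x,np.array([[-.145,0,.0805]])),'peg',box(r.x,peglocal(r.x[5])))
    for f,u,v in[('side0',325,172),('side0',290,178),('side0',198,322),('top0',393,232),('top0',367,216),('top0',182,181)]:print(f,u,v,world(f,u,v))
    print(arm.get_eef_rot(),arm.get_tcp_pos())
E
python3 fit.py
```

```text
[ 0.66847845 -0.03861281  0.14945419 -0.02417707  4.33720827  0.04359054] 8.563094119861848
[[-1.5, 0.1], [0.0, -0.7], [-1.7, -0.0], [-0.7, -0.3], [-0.7, -0.8], [-0.5, -0.8], [0.6, -0.3], [0.1, -0.6], [0.1, 0.5], [-0.2, 1.0], [-0.0, 0.3], [-0.3, 1.0], [-0.1, -0.1], [-0.7, 0.4], [0.5, 2.4], [-0.4, 0.6]]
lip [[0.64688818 0.1047708  0.0805    ]] peg [[ 0.52020422 -0.03443985  0.08684897]
 [ 0.46680618 -0.04248037  0.08684897]]
side0 325 172 [ 0.46727768 -0.28487618  0.01708707]
side0 290 178 [ 0.57326616 -0.26124351  0.00758351]
side0 198 322 [0.72956753 0.3086395  0.00989652]
top0 393 232 [ 0.49457192 -0.34113602  0.06110546]
top0 367 216 [ 0.56196955 -0.27815319  0.04054704]
top0 182 181 [0.72008089 0.29527358 0.03721471]
[[-9.47400820e-01  3.20049356e-01 -3.09333648e-04]
 [ 3.20049502e-01  9.47400221e-01 -1.06611148e-03]
 [-4.81455256e-05 -1.10903697e-03 -9.99999384e-01]] [0.21589658 0.63912134 0.194205  ]
```

```bash
cat >> h.py <<'E'
F=np.load('fit.npy'); cy,sy=np.cos(F[2]),np.sin(F[2])
EX=np.array([sy,-cy,0]);EY=np.array([cy,sy,0]);EZ=np.array([0,0,1.]);O=np.array([F[0],F[1],0])
def W(x,y,z): return O+x*EX+y*EY+z*EZ
def rot(zd,yd):
    z=zd/np.linalg.norm(zd);y=yd-z*(yd@z);y/=np.linalg.norm(y);return np.c_[np.cross(y,z),y,z]
def lift(a,under,ins,roll,p0=0,yoff=0.):
    """tool under lip at lid angle a: `under` below underside, tip `ins` inside the lip edge"""
    u=np.cos(a)*EX-np.sin(a)*EZ; n=np.sin(a)*EX+np.cos(a)*EZ
    p=W(.12,yoff,.0805)-u*(.265-ins)-n*under
    b=a+p0; d=np.cos(b)*EX-np.sin(b)*EZ; m=np.sin(b)*EX+np.cos(b)*EZ
    return p,rot(d,{'v':m,'V':-m,'h':EY,'H':-EY}[roll])
def peg(q,back,out,tilt,roll,dz=-.012):
    """tool on hinge side of the peg: `back` behind it in box x, tilt leans body to robot"""
    f=q+.785; p=W(-.06+.05*np.cos(f)+back,-.1-out,.05+.05*np.sin(f)+dz)
    return p,rot(-np.cos(tilt)*EZ+np.sin(tilt)*EY,{'x':EX,'X':-EX,'y':EY,'Y':-EY}[roll])
E
python3 - <<'E'
from h import *
np.set_printoptions(precision=0,suppress=True)
for roll in 'vVhH':
  for p0 in (0,.2,.4):
    print(roll,p0,[ None if (q:=arm.inverse_kinematics(*lift(a,.018,.018,roll,p0))) is None else np.array(q).round() for a in(0,.4,.8)])
for roll in 'xXyY':
  for t in(0,.3,.6):
    print(roll,t,[None if (q:=arm.inverse_kinematics(*peg(s,.02,.08,t,roll))) is None else np.array(q).round() for s in(0,.8,1.66)])
E
```

```text
v 0 [array([ -70.,   80.,   44.,   86.,   27.,   80., -135.]), array([ -67.,   55.,   43.,   94.,   27.,   73., -127.]), array([ -61.,   35.,   46.,   96.,   20.,   68., -110.])]
v 0.2 [array([ -69.,   72.,   43.,   89.,   25.,   74., -132.]), array([ -65.,   48.,   43.,   96.,   23.,   68., -121.]), array([ -59.,   31.,   49.,   95.,   10.,   66., -100.])]
v 0.4 [array([ -67.,   64.,   42.,   93.,   22.,   69., -130.]), array([ -63.,   43.,   45.,   97.,   15.,   64., -114.]), array([-56.,  30.,  53.,  95.,  -3.,  66., -88.])]
V 0 [array([-54.,  70.,  17.,  85.,  49.,  95.,  30.]), array([-49.,  47.,  14.,  93.,  45.,  85.,  40.]), array([-42.,  29.,  16.,  95.,  35.,  76.,  58.])]
V 0.2 [array([-53.,  62.,  16.,  88.,  46.,  88.,  32.]), array([-48.,  41.,  15.,  95.,  40.,  78.,  45.]), array([-38.,  25.,  18.,  94.,  26.,  72.,  67.])]
V 0.4 [array([-52.,  55.,  16.,  92.,  42.,  80.,  36.]), array([-45.,  35.,  16.,  96.,  33.,  72.,  51.]), array([-35.,  23.,  20.,  94.,  14.,  69.,  77.])]
h 0 [array([-66.,  76.,  37.,  86.,  34.,  84., -50.]), array([-66.,  54.,  41.,  94.,  
[... 1581 characters left out ...]
., 123., -27.,  45.,  36.]), array([-44.,  19.,  47., 124., -20.,  45.,  25.]), array([-43.,  19.,  40., 125., -19.,  42.,  19.])]
y 0.3 [array([-43.,  13.,  51., 136., -40.,  23.,  50.]), array([-39.,   7.,  39., 137., -19.,  22.,  24.]), array([-41.,   9.,  35., 138., -18.,  18.,  18.])]
y 0.6 [None, None, None]
Y 0 [array([ -52.,   35.,   70.,  124.,  -44.,   52., -127.]), array([ -58.,   32.,   70.,  124.,  -39.,   51., -135.]), array([ -62.,   34.,   70.,  126.,  -43.,   50., -136.])]
Y 0.3 [array([ -50.,   16.,   60.,  137.,  -48.,   26., -122.]), array([ -65.,   17.,   73.,  137.,  -48.,   28., -126.]), array([ -69.,   21.,   72.,  139.,  -56.,   27., -124.])]
Y 0.6 [None, None, None]
```

Run:
```python
from h import *
arm.grip(0.0)
P=.35
p,R=lift(0,.03,-.05,'h',P,-.015)
arm.move_pose(p+[0,0,.12],R)
print(arm.get_joint_pos(),arm.get_clock())
snap('wrist','w0')
arm.movel(p,rate=.2)
snap('side','side1')
print(arm.get_joint_pos(),arm.get_tcp_pos(),p,arm.get_contact_force(),arm.get_clock())
a=cv2.imread('pics/w0.png');b=cv2.imread('pics/side1.png')
cv2.imwrite('pics/m1.png',cv2.resize(np.vstack([cv2.resize(a,(400,300)),cv2.resize(b,(400,300))]),None,fx=1,fy=1))
```

```text
[-68.99216714  55.04270257  36.96140925  89.26028861  29.07383383
  83.11869788 -40.55775319] 3.0
[-67.07148585  64.23562819  33.72807432  88.0015997   26.08914306
  77.88398231 -46.16927183] [0.62523041 0.15215279 0.05193759] [0.62461047 0.15197995 0.0505    ] [0.00567584 0.37037857 1.39167584] 3.85
```

View pics/m1.png

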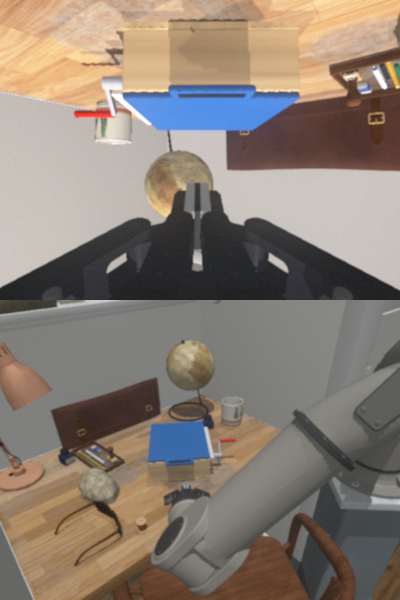

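The wrist half shows the lip at about (210,91), with the fingers centred at (197,190) below it. The side half shows the gripper at (190,495) just in front of the lip, clear of the spool at (140,523).

Run:
```python
from h import *
P=.35
arm.movel(lift(0,.03,.017,'h',P,-.015)[0],rate=.1)
print('in',arm.get_contact_force(),arm.get_clock())
for a in np.r_[0,np.linspace(.13,.82,7)]:
    p,R=lift(a,.018,.017,'h',P,-.015)
    arm.movel(p,R,rate=.055); print(round(a,2),arm.get_contact_force().round(1),(arm.get_tcp_pos()-p).round(4),arm.get_clock())
snap('side','side2')
i=cv2.imread('pics/side2.png')[100:270,150:400];cv2.imwrite('pics/s2.png',cv2.resize(i,None,fx=3,fy=3))
```

```text
in [ 0.0825639   0.14503068 -0.38778457] 4.6667
0.0 [0.9 0.2 0. ] [0.0002 0.0004 0.0004] 5.0333
0.13 [-0.8 -0.3  0.3] [-0.0003  0.0002 -0.0005] 5.7667
0.24 [-0.   0.4  0.2] [-0.0003  0.0003 -0.0006] 6.4333
0.36 [-0.4  0.3 -0.8] [-0.0003  0.0004 -0.0006] 7.1
0.48 [0.7 0.8 0.3] [-0.0002  0.0003 -0.0005] 7.7667
0.59 [0.1 0.2 0.1] [-0.0002  0.0004 -0.0004] 8.4333
0.7 [ 0.3  0.5 -0.4] [-0.0002  0.0005 -0.0005] 9.1
0.82 [ 1.4  0.2 -0.2] [-0.0002  0.0006 -0.0006] 9.7667
```

View pics/s2.png

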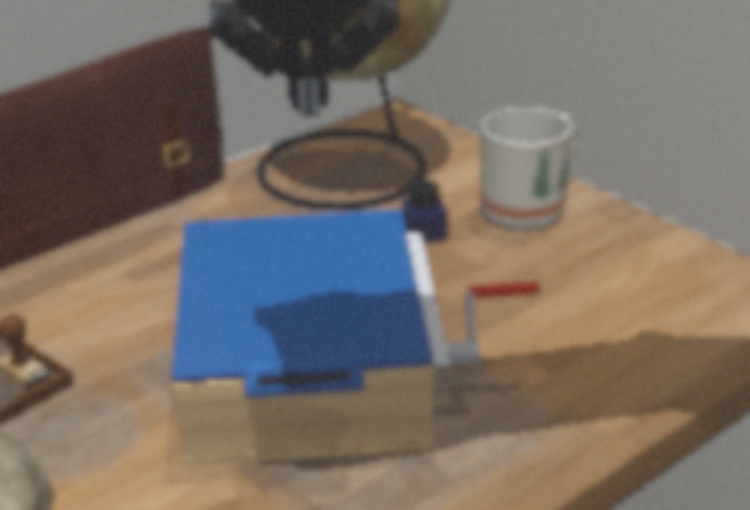

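The lid is still shut with its lip at (305,380), and the fingers are hovering above it at (310,95). The lift missed, so I'll check where the TCP projects.

Run:
```python
from h import *
from fit import proj
p,R=lift(.82,.018,.017,'h',.35,-.015)
print('tcp now',arm.get_tcp_pos(),proj('side2',np.array([arm.get_tcp_pos()])),'width',arm.get_width())
print('tcp@side1',proj('side1',np.array([[.6252,.1522,.0519]])))
print('lip corners model',proj('side1',np.array([W(-.145,.045,.0895),W(-.145,-.045,.0895),W(-.145,.045,.0805),W(-.145,-.045,.0805)])))
print('ins pose',lift(0,.03,.017,'h',.35,-.015)[0], proj('side1',np.array([lift(0,.03,.017,'h',.35,-.015)[0]])))
for v in (220,224,228,231,234):print(v,world('side0',251,v))
a=cv2.imread('pics/side1.png')[190:280,200:320];b=cv2.imread('pics/w0.png')[110:310,100:460]
cv2.imwrite('pics/m2.png',np.vstack([cv2.resize(a,(400,300),interpolation=2),cv2.resize(b,(400,222))]))
```

```text
tcp now [0.64408984 0.02171927 0.24882438] [[252.19760593 146.33123276]] width 0.0027378183980796677
tcp@side1 [[258.58338886 254.69457531]]
lip corners model [[230.08213433 228.94181843]
 [270.47521063 226.30747426]
 [230.40070066 232.17620256]
 [270.58401094 229.53705979]]
ins pose [0.63458667 0.08572683 0.0505    ] [[257.47859998 236.39744906]]
220 [0.64927242 0.07257036 0.08729202]
224 [0.64749894 0.08784782 0.0871283 ]
228 [0.64539291 0.10515843 0.08878147]
231 [0.64597527 0.10424483 0.07971945]
234 [0.64996297 0.08168256 0.05389562]
```

View pics/m2.png

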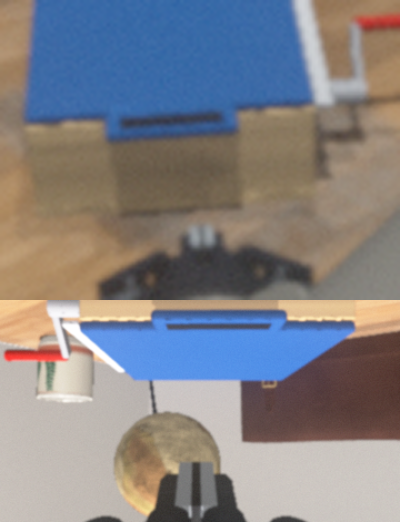

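In the side crop the fingertips sit at about (200,228), lower than the TCP projects, so the real tips seem to be short of the TCP. I'll measure that from depth.

Run:
```python
from h import *
t=arm.get_tcp_pos();R=arm.get_eef_rot()
P=[]
for v in range(100,160):
    for u in range(225,285):
        w=world('side2',u,v); l=R.T@(w-t)
        if np.all(np.abs(l)<[.06,.06,.1]): P.append([u,v,*l*1000])
P=np.array(P);print(len(P));Q=P[np.argsort(-P[:,4])]
Q=Q[(np.abs(Q[:,3])<40)];print(Q[:25].round(0));
for z in range(-90,20,10):
    s=P[(P[:,4]>=z)&(P[:,4]<z+10)]
    if len(s):print(z,len(s),s[:,2].min().round(),s[:,2].max().round(),s[:,3].min().round(),s[:,3].max().round())
```

```text
503
[[254. 138.  10.  -4. -37.]
 [256. 138.  11.  -9. -38.]
 [250. 138.  11.   4. -39.]
 [253. 138.  12.  -2. -40.]
 [252. 138.  12.  -0. -40.]
 [251. 138.  12.   2. -40.]
 [255. 138.  14.  -6. -41.]
 [253. 137.  11.  -2. -41.]
 [256. 137.  11.  -9. -42.]
 [248. 136.   8.   8. -42.]
 [249. 136.   8.   6. -42.]
 [251. 137.  12.   2. -43.]
 [254. 137.  13.  -5. -43.]
 [256. 135.   8.  -9. -43.]
 [252. 137.  13.  -0. -44.]
 [253. 136.  10.  -3. -44.]
 [249. 135.   7.   6. -44.]
 [250. 137.  13.   4. -44.]
 [255. 137.  14.  -7. -44.]
 [257. 134.   6. -11. -45.]
 [258. 135.   9. -13. -45.]
 [251. 136.  11.   2. -45.]
 [252. 136.  12.  -0. -46.]
 [247. 135.   9.  10. -46.]
 [258. 134.   8. -13. -47.]]
-90 130 -9.0 16.0 -36.0 32.0
-80 48 -10.0 15.0 -22.0 16.0
-70 50 7.0 13.0 -16.0 11.0
-60 46 6.0 14.0 -16.0 11.0
-50 35 6.0 14.0 -15.0 10.0
-40 6 10.0 12.0 -9.0 4.0
```

```bash
cat > tip.py <<'E'
from h import *
def tip(f,t,R):
    s=np.load(f+'.npz');v,u=np.mgrid[0:420,0:560];d=s['d']
    C=np.stack([(u-s['cx'])/s['fx']*d,(v-s['cy'])/s['fy']*d,d],-1)@s['orientation'].T+s['origin']
    L=((C-t)@R)*1000;m=(d>0)&(np.abs(L[...,0])<40)&(np.abs(L[...,1])<40)&(L[...,2]>-120)&(L[...,2]<30)&(C[...,2]>.025)
    P=L[m];P=P[np.argsort(-P[:,2])]
    print(f,len(P),'max z',P[:8].round().tolist())
    w=P[np.abs(P[:,1])<17]; w=w[w[:,2]>-75];print('x range',np.percentile(w[:,0],[2,50,98]) if len(w) else None)
E
python3 - <<'E'
from tip import *
tip('side1',np.array([.62523,.15215,.05194]),lift(0,.03,-.05,'h',.35,-.015)[1])
t,R=arm.get_tcp_pos(),arm.get_eef_rot()
snap('side','side3');tip('side3',t,R);snap('top','top3');tip('top3',t,R)
c=arm.calibration('wrist');print('cam in tool',R.T@(c['origin']-t))
E
```

```text
side1 334 max z [[-8.0, -9.0, -39.0], [-8.0, -2.0, -43.0], [-5.0, 9.0, -43.0], [-9.0, 2.0, -44.0], [-8.0, -6.0, -44.0], [-5.0, 6.0, -44.0], [-9.0, -0.0, -45.0], [-4.0, -12.0, -46.0]]
x range [-10.10300411  -8.26926309  -0.84155474]
side3 720 max z [[11.0, -7.0, -38.0], [11.0, -4.0, -38.0], [11.0, -0.0, -39.0], [12.0, -2.0, -39.0], [5.0, -13.0, -40.0], [14.0, -9.0, -41.0], [7.0, 6.0, -41.0], [7.0, 8.0, -41.0]]
x range [ 3.31106516 10.16919942 13.91328489]
top3 162 max z [[13.0, -2.0, -36.0], [-4.0, -4.0, -37.0], [-6.0, -4.0, -40.0], [-9.0, 7.0, -42.0], [-8.0, 4.0, -42.0], [8.0, -10.0, -45.0], [-8.0, -4.0, -45.0], [12.0, -5.0, -45.0]]
x range [-9.40242275 -5.32510204 12.37173859]
cam in tool [ 0.07253329  0.00020934 -0.17870409]
```

The side, top and earlier side views all agree: the real fingertips lie about 37 mm behind the reported TCP along the tool axis. I'll correct for that and lift again.

```bash
cat >> h.py <<'E'
TIP=.037   # measured: real fingertips lie this far behind the reported TCP
def _fix(g):
    def f(*a,**k):
        p,R=g(*a,**k); return p+TIP*R[:,2],R
    return f
lift,peg=_fix(lift),_fix(peg)
E
python3 - <<'E'
from h import *
P=.35
L=lambda a,u,i:lift(a,u,i,'h',P,-.015)
for a,u,i in((.82,.03,-.1),(.4,.03,-.09),(0,.03,-.05)): arm.movel(*L(a,u,i),rate=.25)
arm.movel(L(0,.03,.017)[0],rate=.1)
print('in',arm.get_contact_force().round(1),arm.get_clock())
for a in (0,.06,.13):
    p,R=L(a,.018,.017)
    arm.movel(p,R,rate=.055); print(a,arm.get_contact_force().round(1),(arm.get_tcp_pos()-p).round(4),arm.get_clock())
snap('side','side4')
i=cv2.imread('pics/side4.png')[130:270,170:350];cv2.imwrite('pics/s4.png',cv2.resize(i,None,fx=3,fy=3))
E
```

```text
in [ 0.8 -0.   0.4] 12.6667
0 [-0.6  1.4  0. ] [0.0002 0.0005 0.0004] 13.0333
0.06 [-0.1  1.3 -0.5] [0.0001 0.0002 0.0004] 13.4167
0.13 [ 0.3  0.5 -1.3] [ 0.0001 -0.0002  0.0006] 13.8417
```

View pics/s4.png

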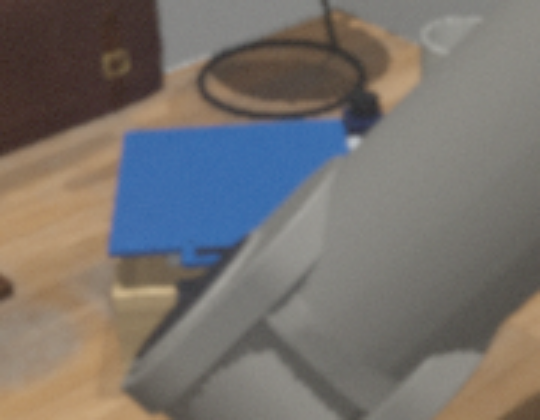

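The lid's front edge has come up off the box, with a gap at (140,275), so the lip is on the finger. I'll continue the lift.

```bash
cat > lid.py <<'E'
from h import *
def lid(f):
    s=np.load(f+'.npz');h=cv2.cvtColor(s['p'],cv2.COLOR_RGB2HSV)
    m=((h[...,0]>100)&(h[...,0]<120)&(h[...,1]>150)&(h[...,2]>70)&(s['d']>0))
    n,l,st,_=cv2.connectedComponentsWithStats(m.astype(np.uint8));v,u=np.nonzero(l==1+st[1:,4].argmax());d=s['d'][v,u]
    C=np.c_[(u-s['cx'])/s['fx']*d,(v-s['cy'])/s['fy']*d,d]@s['orientation'].T+s['origin']
    n=np.linalg.svd(C-C.mean(0),full_matrices=False)[2][2];n*=np.sign(n[2]);return np.arctan2(n@EX,n[2]),len(v)
E
python3 - <<'E'
from lid import *
P=.35
L=lambda a,u,i:lift(a,u,i,'h',P,-.015)
for a in np.linspace(.24,.82,6):
    arm.movel(*L(a,.018,.017),rate=.055)
print(arm.get_contact_force().round(1),arm.get_clock())
snap('side','side5');snap('top','top5');print('lid',lid('side5'),lid('top5'))
j=lambda p,R:(None if (q:=arm.inverse_kinematics(p,R)) is None else np.round(q))
print(j(*L(.82,.03,-.05)))
R=peg(0,0,.08,.1,'y')[1]; w=W(-.13,-.2,.2)+TIP*R[:,2]
print(j(w,R))
for q,b,dz in((0,.03,.08),(0,.03,-.012),(0,.016,-.012),(.8,.016,-.012),(1.66,.016,-.012)):print(j(*peg(q,b,.075,.1,'y',dz)),peg(q,b,.075,.1,'y',dz)[0])
E
```

```text
[ 0.1  0.5 -0.8] 17.475
lid (np.float64(1.1089143219526356), 91) (np.float64(-1.4206409979497543), 17)
[-45.  22.  29.  95.  13.  70. -15.]
[-41.   2.  26. 126.  -0.  47.  -7.]
[-24.  10.  29. 123.  -9.  43.  19.] [ 0.49988142 -0.06942959  0.1285261 ]
[-17.  19.  21. 127. -16.  30.  25.] [ 0.49988142 -0.06942959  0.0365261 ]
[-18.  19.  21. 127. -16.  30.  23.] [ 0.49779684 -0.05558565  0.0365261 ]
[-24.  17.  22. 128. -13.  32.  16.] [ 0.49242465 -0.01990827  0.0511798 ]
[-26.  18.  19. 129. -12.  29.  11.] [0.48681989 0.0173136  0.03326524]
```

Run:
```python
import cv2,numpy as np
a=cv2.imread('pics/side5.png')[60:280,150:410];b=cv2.imread('pics/top5.png')[110:270,200:400]
cv2.imwrite('pics/m5.png',np.hstack([cv2.resize(a,(400,338)),cv2.resize(b,(400,338))]))
```

```text
(no output)
```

View pics/m5.png

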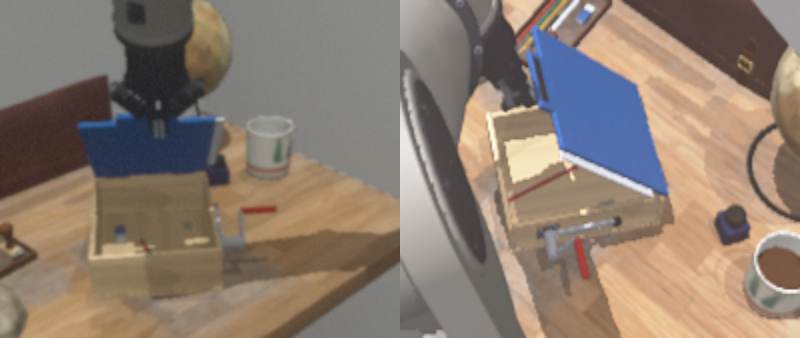

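The left half shows the lid standing open at about 0.8 rad with the finger under the lip at (158,130) and the stay still down with its peg at (260,210). The right half agrees. Next: retreat and flip the stay.

Run:
```python
from lid import *
t0=arm.get_clock()
L=lambda a,u,i:lift(a,u,i,'h',.35,-.015)
arm.movel(L(.82,.028,-.05)[0],rate=.2)
R=peg(0,0,.08,.1,'y')[1]
arm.move_pose(W(-.13,-.2,.2)+TIP*R[:,2],R)
K=lambda q,b,dz=-.014:peg(q,b,.075,.1,'y',dz)[0]
arm.move_pose(K(0,.035,.08),R); arm.movel(K(0,.035),rate=.15)
print('at peg',arm.get_clock()-t0,arm.get_contact_force().round(1)); snap('top','top6');snap('side','side6')
print('lid',lid('side6'),lid('top6'))
arm.movel(K(0.05,.016),rate=.08)
for q in np.linspace(.2,1.66,9):
    arm.movel(K(q,.016),rate=.08); f=arm.get_contact_force(); print(round(q,2),f.round(1))
    if np.linalg.norm(f)>30: break
for b in(.014,.012,.010,.008):
    arm.movel(K(1.66,b),rate=.03); f=arm.get_contact_force(); print(b,f.round(1))
    if np.linalg.norm(f)>10: break
print(arm.get_clock()-t0); snap('top','top7');snap('side','side7'); print('lid',lid('side7'),lid('top7'))
a=cv2.imread('pics/side7.png')[60:280,150:410];b=cv2.imread('pics/top7.png')[110:270,200:400]
cv2.imwrite('pics/m7.png',np.hstack([cv2.resize(a,(400,338)),cv2.resize(b,(400,338))]))
```

```text
at peg 2.75 [ 0.3 -0.7  0.4]Traceback (most recent call last):
  File "<stdin>", line 10, in <module>
  File "lid.py", line 5, in lid
    n,l,st,_=cv2.connectedComponentsWithStats(m.astype(np.uint8));v,u=np.nonzero(l==1+st[1:,4].argmax());d=s['d'][v,u]
                                                                                      ~~~~~~~~~~~~~~~^^
ValueError: attempt to get argmax of an empty sequence
```

Run:
```python
from h import *
t0=arm.get_clock()
K=lambda q,b,dz=-.014:peg(q,b,.075,.1,'y',dz)[0]
arm.movel(K(0.05,.016),rate=.08)
for q in np.linspace(.2,1.66,9):
    arm.movel(K(q,.016),rate=.08); f=arm.get_contact_force(); print(round(q,2),f.round(1))
    if np.linalg.norm(f)>30: break
for b in(.014,.012,.010,.008):
    arm.movel(K(1.66,b),rate=.03); f=arm.get_contact_force(); print(b,f.round(1))
    if np.linalg.norm(f)>10: break
print(arm.get_clock()-t0); snap('top','top7');snap('side','side7')
a=cv2.imread('pics/side7.png')[60:280,150:410];b=cv2.imread('pics/top7.png')[110:270,200:400]
cv2.imwrite('pics/m7.png',np.hstack([cv2.resize(a,(400,338)),cv2.resize(b,(400,338))]))
```

```text
0.2 [-0.4 -0.2 -0.4]
0.38 [0.4 0.9 0.1]
0.56 [-0.8 -0.1  0.1]
0.75 [0.3 0.3 0.1]
0.93 [-0.3 -0.3 -0.2]
1.11 [0.9 0.4 0.1]
1.3 [ 0.1 -0.1 -0.8]
1.48 [0.3 0.3 0.4]
1.66 [  3.9 -10.    3.1]
0.014 [  5.  -21.    0.3]
3.0416999999999987
```

View pics/m7.png

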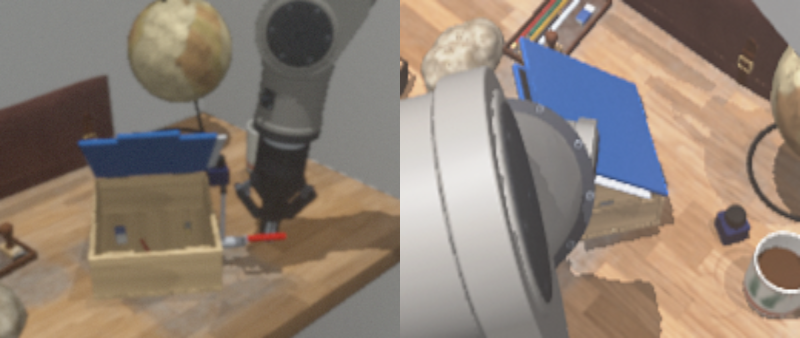

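The stay stands upright at (222,190) against its stop, with the peg at (267,238) and the lid still well open. Now I'll back off and let the lid sink.

Run:
```python
from h import *
p=arm.get_tcp_pos()
arm.movel(p+.02*EX,rate=.08); p=p+.02*EX
arm.movel(p+.15*EZ-.03*EY,rate=.15)
print(arm.get_clock()); arm.hold(15); print(arm.get_clock(),arm.get_contact_force().round(1))
def e(f):
    s=np.load(f+'.npz')
fs=[]
for k in range(3):
    snap('side',f'e{k}'); fs.append(cv2.imread(f'pics/e{k}.png').astype(int)[60:280,150:410]); arm.hold(2)
print([np.abs(cv2.GaussianBlur((a-b).astype(np.float32),(7,7),0)).max() for a,b in zip(fs,fs[1:])],arm.get_clock())
b=cv2.imread('pics/e2.png')[60:280,150:410]; cv2.imwrite('pics/m8.png',cv2.resize(b,(780,600)))
```

```text
25.1667
40.1667 [ 0.4 -0.2  0.7]
[np.float32(2.8208008), np.float32(3.3930664)] 46.3167
```

View pics/m8.png

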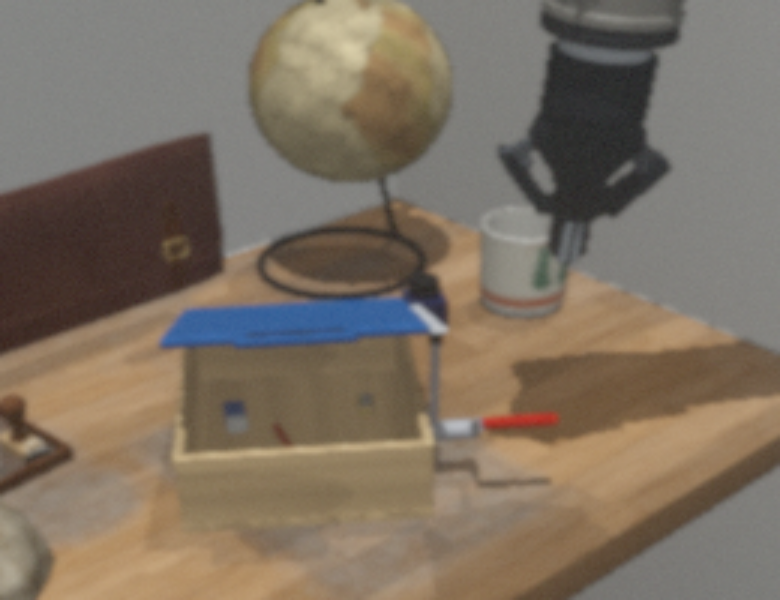

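The lid rail rests on the stay tip at (435,330), nothing moves between frames, and the robot is clear of everything.

```bash
python3 -c "
from cell import arm
arm.hold(1);print(arm.sign_off())"
```

```text
the job is handed in; nothing more can be done
None
```

The lid is propped on the raised stay and the job is handed in at about 47 s. The last pictures show it at rest, with the mug and ink bottle in place and the robot clear; the final lid angle, the contact force and the spool's end position were not measured, and the first lift missed because the real fingertips lie about 37 mm behind the reported TCP, which I then corrected for.

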